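Click the rotor tester to its marked step

ROBOT

A 6-joint arm with a two-finger parallel gripper is mounted at the origin on the work surface. World frame = base frame: x ahead of the robot, y to its left, z up, the work surface at z = 0. Lengths are in m, angles in rad, forces in N, time in s.
With the tool pointing down it reaches from about 0.35 to 0.775 m from the base axis. Payload 5.5 kg.
Tool frame: the origin (TCP) lies midway between the tips of the shut fingers; the grasp point (between the pads) lies 19 mm behind it (pinch_z is the distance from the TCP to the grasp point, in m); z points along the fingers, x is the direction in which the jaws open and shut, and the axes are right-handed (so a half turn about z gives the same grasp; the last joint's range is limited). The gripper opens to 85 mm and grips with 20 to 120 N. Pads are 22 mm wide; open, the fingers measure 114 mm over their backs; the gripper's body (76 mm by 85 mm) begins 54 mm behind the grasp point. The pads swing forward as they close: fully open they stand 13 mm farther back than shut.
Start: joints at [-1.388, 0.313, 0.046, 1.304, 0, 1.431], TCP at [0.182, -0.545, 0.231] pointing down, gripper open.
Joint ranges: [-2.76, 2.76], [-0.86, 1.69], [-1.03, 1.26], [-2.2, 2.34], [-1.47, 1.5], [-3.14, 3.14]. Speed limits (rad/s): [2.57, 2.57, 3.14, 3.14, 3.14, 3.14].

INTERFACE

Orientations are given as a unit quaternion [w, x, y, z].
In Python, from workcell import get_state, read_camera, camera_info, hand_in, trace, pinch_z gives the robot as it stands. The module is installed in compiled form; this text tells all that it offers.
- The arm moves only by the tool arm_command, never from a script. Its argument "steps" is text: rows parted by semicolons, each of 4 numbers parted by spaces: the shift along the world's x, y, z in mm, then the turn about the world's z in rad. In form: tx ty tz spin; .... A call has 1 to 20 rows; each row is the pose to reach, as a shift and turn from the pose measured when the call began; what a row does not reach only later rows make up. A row lasts 1/8 s, in which the tool goes at most 62.5 mm and 10.7 degrees, less where a joint would pass 70% of its speed; a pose out of reach is approached as far as the arm can. A call with a gripper value outside its range is refused whole. "fingers" is the gripper command: -1 is shut, 1 is fully open, values between are in proportion, set as the call begins (left out, the last holds). The fingers move at their own pace and stop on an object; "newtons" is the grip in N (left out, the last holds). Time passes only in rows, so rows that repeat a pose let the fingers close. It gives the time, the measured TCP pose, the force and the opening at its end, in the units of the state.
- get_state(): the state, without advancing time (a new reading comes with each control period).
- read_camera(name): name is "scene" or "top"; returns the picture (420x560x3 uint8, red, green, blue); there is no depth.
- camera_info(name): a dict with "mtx" (3x3 intrinsics, pixels), "R" (3x3) and "t" (3): a world point X has camera coordinates R X + t. Camera axes: x right, y down, z forward; pixel columns grow to the right and rows downward; lengths in m; the calibration is good to about 2 mm. A picture is of the moment at which its call begins. camera_info takes no time and is no camera call.
- hand_in(): hands the job in, once; it reports no verdict.
Trained networks look in the newest picture that a camera, given by its name, has taken for a name from the list of things; names that differ only in an ending like _2 or _b are one class to them, and where a whole thing is asked for, a point or a joint stands for the part that bears it (a point fixed in the world has none). Each returns a list of dicts, best first, with "score" (0 to 1); they miss things now and then, are a little off and sometimes report something else, mostly with a low value. They report only what shows in the picture. A call takes as long as a camera call.
- trace(camera, name): "mask" (420x560 bool, what is visible of it) and "box" ([left, top, width, height] in pixels, round what is visible of it).
The state is a dict: "clock": time; "joint_pos": joint angles; "qvel": joint speeds; "tau": joint torques, N m; "tcp_pos": TCP position; "orientation": TCP orientation; "wrist_force": force on the tool from outside, world axes, zero at the start; "ft_torque": the same for the moment, N m; "finger_gap": finger opening in m.
Only numpy, scipy, OpenCV 4.12 (cv2) and the standard library are available. Lean on these libraries where they do the work, as an engineer would, in place of code of your own. Each camera call takes 0.05 s, during which the arm holds its last target.

TASK

On the green rotor tester, push the red selector lever round with a fingertip, clockwise seen from above, click by click until it points at the yellow marker, without going past it or turning it back. Once it rests there, press the blue start button fully down with a fingertip, let it come up and move clear. Only touch and push: do not pinch the lever, and leave the seal cup, the pulley, the puller and the shafts as they are.

Things in the scene. Friction and masses are not known exactly. Their poses are not given: they have to be found in the camera images.
- tester: green steel rotor test set, a fixed box 160 (x) by 270 (y) by 80 tall; origin at the centre of its underside (on the table), z up, x away from its socket face. Its flat top, 80 above the table, carries the selector, the start button and the loose seal cup. It is bolted down, and stands turned by up to 20 degrees
- selector_axis (a point): the selector's turning axis (vertical) at the level of the tester's top plate, at x -10, y -55 in the tester's frame. The round grey dial (radius 67, flush) around it has 7 black dots at radius 62, one for each position, 30 degrees apart and growing clockwise; the first is towards the tester's +y, the fourth towards its +x, the last towards its -y
- selector (a joint): selector angle in rad: 0 with the lever along the tester's +y, growing clockwise seen from above (pi/2 = its +x). Seven sprung detents 0.524 (30 degrees) apart, 0 to 3.142, then stops. Starts in the first or second; the yellow marker is at the fourth, fifth or sixth. Pushed some 18 degrees it snaps on to the next; under 12 it springs back. About 4 to 8 N at 40 from the axis moves it
- pointer (a point): point on the lever's line 76 from the axis, at plate level (22 beyond its tip): over a marker's centre when the lever points exactly at it. The red lever is a straight bar 16 wide with upright sides, from the axis to 54 out, underside 10 and top 34 above the plate, a white line along its top; below it a black hub of radius 21, 9 high
- marker_yellow: yellow round marker disc, 14 in diameter, 3 high, fixed on the tester's top plate 76 from the selector axis, just outside one of the dial's dots: the position wanted. Origin at the centre of its underside
- marker_white: white marker disc of the same size at another of the three positions; not wanted
- marker_black: black marker disc of the same size at the third of these positions; not wanted
- flank_trailing: the lever's trailing upright side (the anticlockwise side), 58 long and 24 high: the one to push on. Origin on the selector axis at plate level; its y axis points along the lever from axis to tip, and its outer face lies at x = -8 in this frame
- flank_leading: the lever's opposite (clockwise) side: outer face at x = +8 in the same frame. Pressing on it would turn the selector back or pinch the lever
- start_top (a point): centre of the top face of the round blue start button (radius 15) in a black housing, on the tester's top plate at x -30, y 90 in the tester's frame; pressed straight down
- start (a joint): travel of the start button in m: 0 up, 0.006 fully down (about 5 N); it springs back up
- seal_cup: small black rubber bearing seal cup, 30 in diameter, 16 high, loose on the tester's top about x 50, y 95 in its frame; origin at the centre of its underside. Leave it alone
- pulley: grooved aluminium pulley, 64 in diameter, 30 high, lying loose on the table; origin at the centre of its underside. Leave it alone
- puller: orange plastic bearing puller body, 50 by 120 (its y) by 125 high with a steel screw on top, standing loose on the table; origin at the centre of its underside. Leave it alone
- rack: wooden rack, fixed, base 130 by 166, with four slots leaning 15 degrees towards its +x; about 185 high with the shafts; origin at the centre of its foot
- shaft1: first shaft from the rack's -y end; polished steel rotor shaft, 150 long, 17 in diameter, standing loosely in a slot of the rack, leaning back with it; origin at its foot. Leave it alone
- shaft2: second shaft from the rack's -y end; polished steel rotor shaft, 150 long, 17 in diameter, standing loosely in a slot of the rack, leaning back with it; origin at its foot. Leave it alone
- shaft3: third shaft from the rack's -y end; polished steel rotor shaft, 150 long, 17 in diameter, standing loosely in a slot of the rack, leaning back with it; origin at its foot. Leave it alone
- shaft4: fourth shaft from the rack's -y end; polished steel rotor shaft, 150 long, 17 in diameter, standing loosely in a slot of the rack, leaning back with it; origin at its foot. Leave it alone

How it is judged:
By the outcome, as a careful person would: the job done as asked, in the order asked, and still so for the second after the job is handed in, with the robot touching nothing.
It also fails if it takes over 58 s, if anything falls off the work surface, if the arm or the gripper's body presses on something with over 40 N, if the wrist force passes 120 N, or if a joint passes its speed limit or range.

## Working session

There is one attempt and no reset: what is moved stays moved. The work goes in short steps, Python scripts to look and compute and a tool call to move; the robot and the scene stay as the last step left them, time stands still between calls to the robot, and variables do not carry over. Pictures are saved under pics/ and viewed, and the job is handed in when it is done.

Besides the shell and the picture viewer there is one more tool, called after "Call:" as name(argument=value, ...) on one line, values as JSON. arm_command: Moves the arm, as the interface text tells. Its arguments: {"type":"object","properties":{"steps":{"type":"string"},"fingers":{"type":"number"},"newtons":{"type":"number"}},"required":["steps"]}

```bash
mkdir -p pics; python3 - <<'E'
from workcell import *
import cv2
s=get_state()
for k,v in s.items(): print(k,v)
print(pinch_z)
for n in ("scene","top"):
    im=read_camera(n); cv2.imwrite(f"pics/{n}0.png",im[:,:,::-1])
    print(camera_info(n))
E
```

```text
clock 0.0
joint_pos [-1.38759113e+00  3.14028016e-01  4.49655357e-02  1.30361534e+00
  7.33136498e-06  1.43119122e+00]
qvel [-0.00128363  0.00010714 -0.00047967 -0.00054032  0.00055181 -0.0004553 ]
tau [-1.36188693e-03 -4.80625927e+01  2.98534924e+01  1.91886385e-02
 -2.19648305e-04  1.20868572e-05]
tcp_pos [ 0.18230272 -0.54478279  0.23038768]
orientation [-6.53198565e-04  8.11551533e-01 -5.84280091e-01 -6.77016622e-04]
wrist_force [-0.24238969 -0.73103154  0.39150662]
ft_torque [-0.03506104 -0.03040009  0.01105773]
finger_gap 0.08479494304717962
0.0187
{'mtx': array([[525.89344656,   0.        , 288.25033014],
       [  0.        , 525.89344656, 207.51490657],
       [  0.        ,   0.        ,   1.        ]]), 'R': array([[ 0.74805197,  0.6635882 ,  0.00830342],
       [ 0.510253  , -0.56710951, -0.64655137],
       [-0.42433492,  0.48789087, -0.76282526]]), 't': array([-0.37618418, -0.22190672,  1.5581248 ])}
{'mtx': array([[532.91323949,   0.        , 274.41258661],
       [  0.        , 532.91323949, 217.08574448],
       [  0.        ,   0.        ,   1.        ]]), 'R': array([[-8.74333930e-04, -9.99998170e-01,  1.70133904e-03],
       [-9.76744041e-01,  4.89220461e-04, -2.14408111e-01],
       [ 2.14406886e-01, -1.84923706e-03, -9.76742682e-01]]), 't': array([-0.02075985,  0.53312751,  1.4128357 ])}
```

View pics/scene0.png

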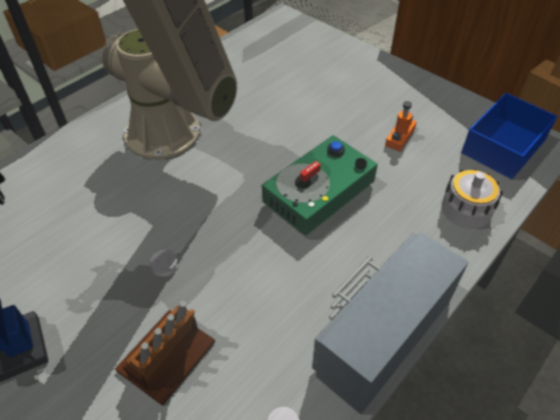

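View pics/top0.png

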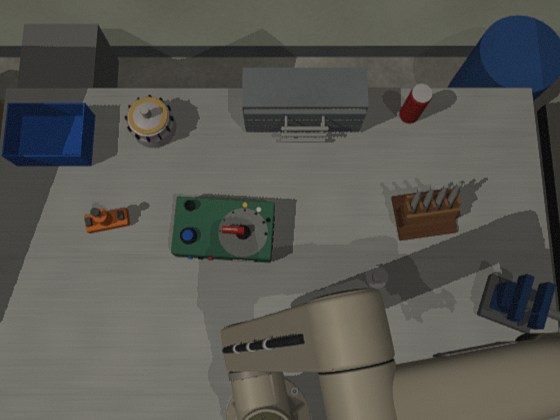

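```bash
cat > h.py <<'E'
from workcell import *
import numpy as np, cv2
def proj(n,X):
    c=camera_info(n); X=np.atleast_2d(X); p=(c["R"]@X.T).T+c["t"]; q=(c["mtx"]@p.T).T
    return q[:,:2]/q[:,2:]
def unproj(n,uv,z):
    c=camera_info(n); d=c["R"].T@np.linalg.inv(c["mtx"])@np.array([uv[0],uv[1],1.]); o=-c["R"].T@c["t"]
    return o+d*(z-o[2])/d[2]
E
python3 - <<'E'
from h import *
Z={"tester":None,"marker_yellow":.083,"marker_white":.083,"marker_black":.083,"start_top":.1,"seal_cup":.09,"selector":.105}
for n in ("scene","top"):
    im=read_camera(n)
    for k,z in Z.items():
        r=trace(n,k)
        for d in r[:2]:
            m=d["mask"]; v,u=np.nonzero(m)
            c=(u.mean(),v.mean())
            print(n,k,round(d["score"],2),d["box"],np.round(c,1), None if z is None else np.round(unproj(n,c,z),4))
            if k=="tester" and d is r[0]: np.save(f"tm_{n}.npy",m)
    x0,y0=(250,125) if n=="scene" else (160,185)
    cv2.imwrite(f"pics/{n}z.png",cv2.resize(im[y0:y0+110,x0:x0+140,::-1],None,fx=5.5,fy=5.4,interpolation=cv2.INTER_CUBIC))
print(get_state()["clock"])
E
```

```text
scene tester 0.8 [259.3, 136.9, 118.4, 99.3] [317.9 183.8] None
scene tester 0.38 [152.0, 247.3, 25.8, 29.4] [164.  262.7] None
scene marker_white 0.71 [140.1, 345.2, 4.6, 19.6] [144.7 352. ] [ 0.5558 -0.4819  0.083 ]
scene start_top 0.6 [334.6, 140.3, 6.0, 11.3] [336.4 146.2] [0.4822 0.2126 0.1   ]
top tester 0.66 [171.0, 196.1, 100.9, 67.5] [223.4 230.3] None
top marker_yellow 0.22 [436.7, 182.1, 12.4, 29.2] [440.6 196.7] [ 0.5845 -0.4757  0.083 ]
top marker_white 0.48 [225.2, 224.4, 22.6, 13.0] [237.4 231.5] [0.4879 0.0787 0.083 ]
top start_top 0.41 [180.1, 229.3, 14.9, 13.0] [187.7 235.1] [0.475  0.2095 0.1   ]
top start_top 0.18 [435.7, 185.5, 13.0, 23.3] [440.6 196.9] [ 0.5794 -0.4702  0.1   ]
top seal_cup 0.57 [412.6, 186.2, 11.8, 24.5] [415.7 199.1] [ 0.5759 -0.4054  0.09  ]
top selector 0.63 [225.2, 228.1, 24.3, 11.1] [237.4 231.5] [0.4838 0.0771 0.105 ]
0.9
```

View pics/scenez.png

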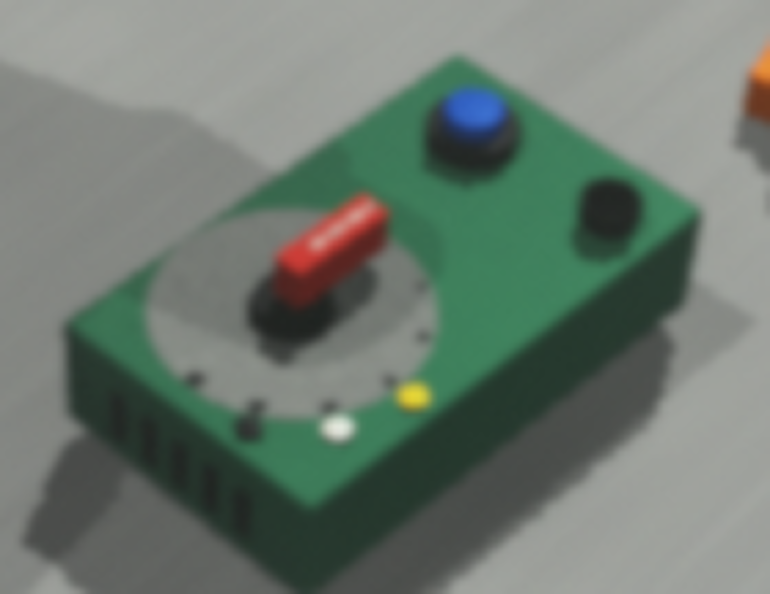

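View pics/topz.png

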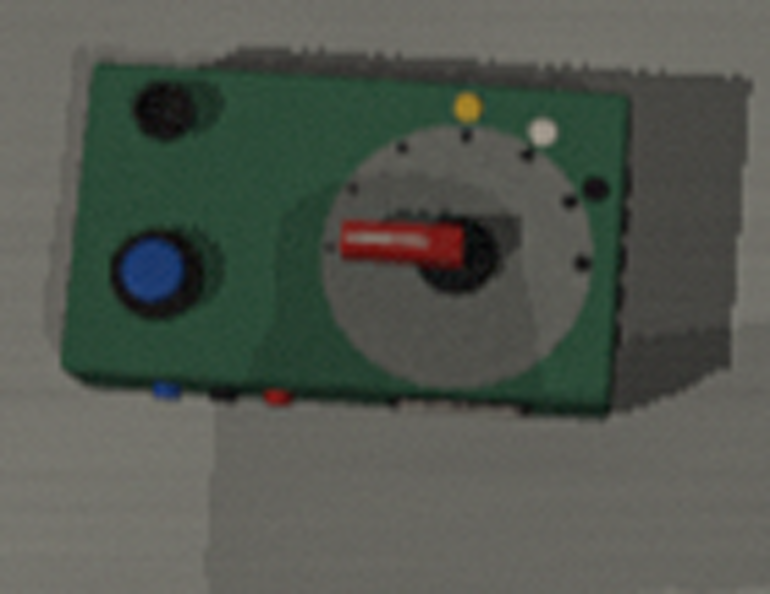

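```bash
python3 - <<'E'
from h import *
from scipy.optimize import least_squares
def dot(i,r): a=np.radians(30*(i-1)); return [-.010+r*np.sin(a),-.055+r*np.cos(a),.08]
C=[[.08,.135,.08],[.08,-.135,.08],[-.08,-.135,.08],[-.08,.135,.08]]
def mk(i): d=dot(i,.076); d[2]=.083; return d
T=[(dot(i+1,.062),p) for i,p in enumerate([(330,247),(352,188),(403,148),(466,136),(527,155),(569,202),(582,263)])]
T+=[(mk(4),(467,107)),(mk(5),(543,132)),(mk(6),(596,188)),(C[0],(95,65)),(C[1],(628,97))]
S=[(dot(i,.062),p) for i,p in [(2,(420,287)),(3,(423,337)),(4,(390,382)),(5,(330,408)),(6,(257,405)),(7,(195,380))]]
S+=[(mk(4),(414,396)),(mk(5),(338,428)),(mk(6),(248,430)),(C[3],(460,57)),(C[0],(700,213)),(C[1],(310,510)),(C[2],(68,325))]
def un(p,o): return [(p[0]+.5)/5.5-.5+o[0],(p[1]+.5)/5.4-.5+o[1]]
def W(q,X): c,s=np.cos(q[2]),np.sin(q[2]); X=np.atleast_2d(X); return np.c_[q[0]+c*X[:,0]-s*X[:,1],q[1]+s*X[:,0]+c*X[:,1],X[:,2]]
sets={"top":(np.array([a for a,_ in T]),np.array([un(p,(160,185)) for _,p in T])),"scene":(np.array([a for a,_ in S]),np.array([un(p,(250,125)) for _,p in S]))}
def res(q,ns): return np.concatenate([(proj(n,W(q,sets[n][0]))-sets[n][1]).ravel() for n in ns])
for ns in (["top"],["scene"],["top","scene"]):
    r=least_squares(res,[.49,.13,0],args=(ns,)); print(ns,np.round(r.x,4),np.degrees(r.x[2]),"rms",np.sqrt(np.mean(r.fun**2)))
q=r.x; np.save("q.npy",q)
print(np.round(res(q,["top"]).reshape(-1,2),2).tolist()); print(np.round(res(q,["scene"]).reshape(-1,2),2).tolist())
print("axis",W(q,[-.01,-.055,.08]),"pos dots",W(q,[dot(i,.062) for i in range(1,8)]),"btn",W(q,[-.03,.09,.08]),"seal",W(q,[.05,.095,.08]))
# button height from both
b={"top":un((152,268),(160,185)),"scene":un((474,110),(250,125))}
f=least_squares(lambda X:np.concatenate([proj(n,X)[0]-b[n] for n in b]),[.48,.21,.1]);print("btn tri",f.x,f.fun)
# lever tip top center
lt={"top":un((342,240),(160,185)),"scene":un((371,204),(250,125))}
f=least_squares(lambda X:np.concatenate([proj(n,X)[0]-lt[n] for n in lt]),[.48,.21,.1]);print("lever tip",f.x,f.fun)
E
```

```text
['top'] [ 0.5     0.119  -0.0612] -3.504446023739423 rms 0.3784681301818084
['scene'] [ 0.5028  0.1232 -0.0677] -3.8786321995534783 rms 0.6179385756422325
['top', 'scene'] [ 0.5019  0.1213 -0.0673] -3.8544630051074598 rms 0.8029455020503454
[[-0.68, -0.27], [-0.62, -0.34], [-0.86, -0.52], [-0.72, -0.52], [-0.7, -0.33], [-0.61, -0.35], [-0.72, -0.23], [-0.56, -0.39], [-0.75, -0.48], [-0.89, -0.21], [-1.57, -1.79], [-0.21, -1.34]]
[[-0.53, 0.54], [-0.58, 0.63], [-0.66, 0.56], [-0.93, 0.54], [-0.8, 0.95], [-0.83, 0.54], [-0.79, 0.23], [-0.74, 0.26], [-0.63, -0.29], [-1.04, -1.25], [0.81, -0.43], [-0.64, 0.83], [-2.39, -0.53]]
axis [[0.48826688 0.06705952 0.08      ]] pos dots [[0.49243466 0.12891928 0.08      ]
 [0.52280616 0.11854775 0.08      ]
 [0.54392289 0.09437999 0.08      ]
 [0.55012664 0.06289174 0.08      ]
 [0.53975511 0.03252023 0.08      ]
 [0.51558735 0.01140351 0.08      ]
 [0.48409909 0.00519976 0.08      ]] btn [[0.47805936 0.21307598 0.08      ]] seal [[0.55821451 0.21268688 0.08      ]]
btn tri [0.47827968 0.21189719 0.10178971] [-0.49424469 -0.4779315  -0.66050426  0.15490623]
lever tip [0.49003641 0.11943775 0.11363742] [-0.56196415 -0.51743718 -0.70965373  0.15703042]
```

The pose fit is consistent in both cameras: lever at the first position, yellow marker at the fourth, so three clicks are needed. I'll travel above the tester with the fingers shut.

Call:
arm_command(steps="10 25 10 0.17; 27 65 20 0.35; 44 105 20 0.52; 61 145 20 0.70; 78 185 20 0.87; 96 227 20 1.05; 113 267 20 1.22; 130 307 20 1.40; 147 347 20 1.57; 165 390 15 1.75; 182 430 10 1.92; 200 472 0 2.10; 217 512 0 2.27; 235 555 0 2.45; 255 600 0 2.60; 268 635 -10 2.75; 276 654 -20 2.752; 276 654 -30 2.752; 276 654 -30 2.752; 276 654 -30 2.752", fingers=-1, newtons=40)

```text
clock: 3.4
tcp_pos: [0.4583, 0.1079, 0.2017]
orientation: [0.0, 0.731, 0.683, 0.0]
wrist_force: [0.1, -0.3, -0.1]
finger_gap: 0.0001
```

```bash
cat > look.py <<'E'
import sys
from h import *
t=sys.argv[1]
q=np.load("q.npy")
ims=[]
for n,(x0,y0) in {"scene":(245,105),"top":(150,180)}.items():
    im=read_camera(n)[:,:,::-1]
    ims.append(cv2.resize(im[y0:y0+120,x0:x0+140],None,fx=2.85*1,fy=2.85,interpolation=cv2.INTER_CUBIC))
cv2.imwrite(f"pics/{t}.png",np.hstack(ims))
s=get_state(); print(s["clock"],s["tcp_pos"],proj("scene",s["tcp_pos"]),proj("top",s["tcp_pos"]))
E
python3 look.py a1
```

```text
3.5 [0.45856378 0.10794628 0.20188426] [[304.98019249 132.65631468]] [[222.18129001 234.12060746]]
```

View pics/a1.png

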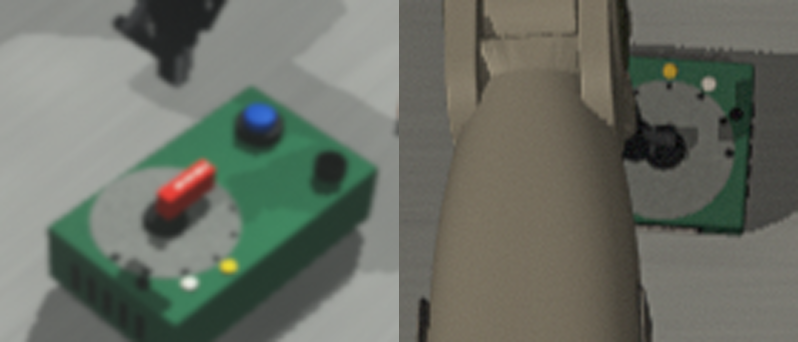

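The scene view shows the fingertip at about pixel (306,133). The calibration predicts (305,132.7), so they agree. The top camera is blocked by the arm. Next I descend beside the trailing flank.

Call:
arm_command(steps="0 0 -30 0; 0 0 -60 0; 0 0 -85 0; 0 0 -98 0; 0 0 -105 0; 0 0 -105 0; 0 0 -105 0")

```text
clock: 4.38
tcp_pos: [0.4593, 0.108, 0.0977]
orientation: [0.001, 0.731, 0.683, 0.001]
wrist_force: [-0.3, 0.2, 1.1]
finger_gap: -0.0001
```

```bash
python3 look.py a2
```

```text
4.475 [0.45919121 0.10800265 0.09766193] [[303.85105993 163.60939244]] [[225.85386384 241.07515662]]
```

View pics/a2.png

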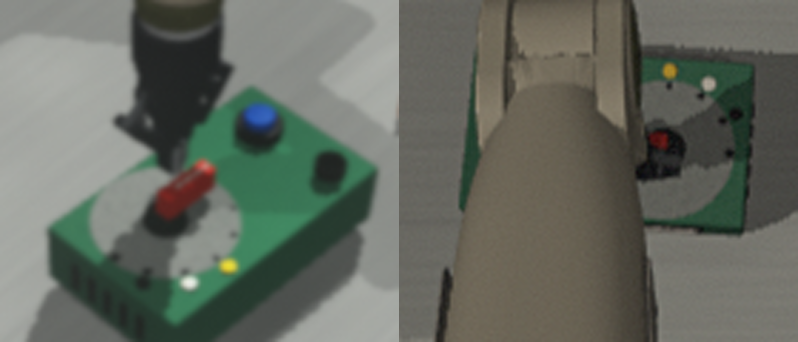

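The fingertip is down behind the lever's trailing side. Now I approach until contact.

Call:
arm_command(steps="4 0 0 0; 8 0 0 0; 10 0 0 0; 10 0 0 0")

```text
clock: 4.97
tcp_pos: [0.4694, 0.108, 0.0976]
orientation: [0.001, 0.731, 0.683, 0.001]
wrist_force: [-0.3, 0.4, -0.0]
finger_gap: -0.0001
```

Call:
arm_command(steps="2 0 0 0; 2 0 0 0")

```text
clock: 5.22
tcp_pos: [0.4708, 0.108, 0.0974]
orientation: [0.0, 0.731, 0.683, 0.0]
wrist_force: [-1.5, 0.5, 1.4]
finger_gap: 0.0003
```

Call:
arm_command(steps="2 0 0 0; 2 0 0 0")

```text
clock: 5.48
tcp_pos: [0.4716, 0.1082, 0.0972]
orientation: [-0.001, 0.731, 0.683, -0.0]
wrist_force: [-4.4, 0.6, 3.8]
finger_gap: 0.0002
```

```bash
cat > arc.py <<'E'
import sys
from h import *
A=np.array([.4883,.0671]);s=get_state();C=s["tcp_pos"][:2]
R,d=float(sys.argv[1]),float(sys.argv[2]); ths=[float(a) for a in sys.argv[3:]]
qw=s["orientation"];tx=2*np.degrees(np.arctan2(qw[2],qw[1]))
print("now",C,"tool-x angle",tx,"th_eq",86.15-tx)
p=C-A
for t in [86.15-tx]+ths:
    a=np.radians(86.15-t);u=np.array([np.cos(a),np.sin(a)]);n=np.array([u[1],-u[0]])
    g=A+(R*u-d*n)/1000
    print(t,"shift",np.round((g-C)*1000,1),"spin",round(np.radians(86.15-t-tx),3)," cur along/normal",np.round([p@u*1000,p@n*1000],1))
E
python3 arc.py 38.8 20 4 8 12 16 20 22 24
```

```text
now [0.47158649 0.1081637 ] tool-x angle 86.10828389626604 th_eq 0.04171610373396106
0.04171610373396106 shift [-0.6 -1. ] spin 0.0  cur along/normal [ 39.8 -19.5]
4.0 shift [2.2 0.1] spin -0.069  cur along/normal [ 38.4 -22.2]
8.0 shift [5.1 1. ] spin -0.139  cur along/normal [ 36.8 -24.8]
12.0 shift [8.1 1.7] spin -0.209  cur along/normal [ 34.9 -27.3]
16.0 shift [11.1  2.2] spin -0.279  cur along/normal [ 32.9 -29.7]
20.0 shift [14.1  2.5] spin -0.348  cur along/normal [ 30.8 -31.9]
22.0 shift [15.6  2.6] spin -0.383  cur along/normal [ 29.7 -32.9]
24.0 shift [17.2  2.6] spin -0.418  cur along/normal [ 28.5 -34. ]
```

Call:
arm_command(steps="2 0 0 -0.07; 5 1 0 -0.14; 8 1.7 0 -0.21; 11 2.2 0 -0.28; 12.6 2.4 0 -0.31; 14 2.5 0 -0.35; 15 2.5 0 -0.36; 15 2.5 0 -0.36")

```text
clock: 6.48
tcp_pos: [0.4869, 0.1106, 0.0973]
orientation: [-0.0, 0.841, 0.541, -0.0]
wrist_force: [0.6, 0.0, -0.3]
finger_gap: -0.0001
```

```bash
python3 look.py a3; python3 arc.py 38.8 20 22 24 30
```

```text
6.575 [0.48665727 0.11061232 0.09725801] [[312.76736858 168.33147468]] [[225.08099082 230.94812542]]
now [0.48665727 0.11061232] tool-x angle 65.50835125093859 th_eq 20.641648749061417
20.641648749061417 shift [-0.5  0.1] spin 0.0  cur along/normal [ 38.9 -19.5]
22.0 shift [0.6 0.1] spin -0.024  cur along/normal [ 38.4 -20.5]
24.0 shift [2.1 0.1] spin -0.059  cur along/normal [ 37.7 -21.8]
30.0 shift [ 6.6 -0.1] spin -0.163  cur along/normal [ 35.2 -25.6]
```

View pics/a3.png

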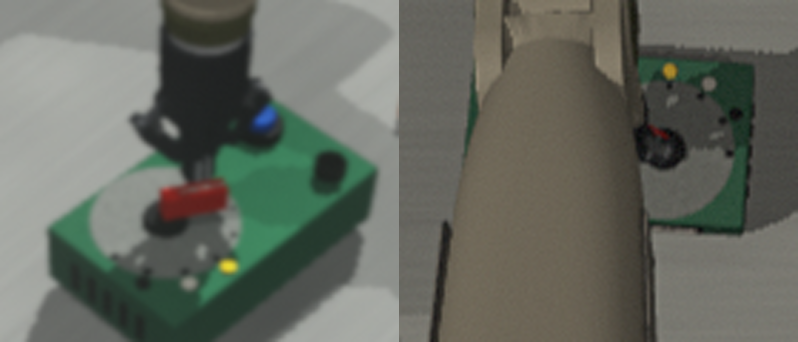

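Force fell to zero and the picture shows the lever rotated to the second position (tip at about crop pixel (228,185)). Now the second click.

```bash
python3 arc.py 39 20 26 30 34 38 42 46 48 50 51
```

```text
now [0.48665727 0.11061232] tool-x angle 65.50835125093859 th_eq 20.641648749061417
20.641648749061417 shift [-0.4  0.3] spin 0.0  cur along/normal [ 38.9 -19.5]
26.0 shift [3.7 0.3] spin -0.094  cur along/normal [ 36.9 -23.1]
30.0 shift [6.8 0. ] spin -0.163  cur along/normal [ 35.2 -25.6]
34.0 shift [ 9.8 -0.4] spin -0.233  cur along/normal [ 33.4 -28. ]
38.0 shift [12.8 -1.1] spin -0.303  cur along/normal [ 31.3 -30.3]
42.0 shift [15.7 -2. ] spin -0.373  cur along/normal [ 29.1 -32.4]
46.0 shift [18.6 -3.1] spin -0.443  cur along/normal [ 26.8 -34.3]
48.0 shift [20.  -3.7] spin -0.477  cur along/normal [ 25.6 -35.2]
50.0 shift [21.3 -4.4] spin -0.512  cur along/normal [ 24.3 -36.1]
51.0 shift [22.  -4.7] spin -0.53  cur along/normal [ 23.7 -36.5]
```

Call:
arm_command(steps="4 0.3 0 -0.09; 7 0 0 -0.16; 10 -0.4 0 -0.23; 13 -1 0 -0.30; 15.7 -2 0 -0.37; 18.6 -3 0 -0.44; 20 -3.7 0 -0.48; 21.5 -4.5 0 -0.51; 22 -4.7 0 -0.53; 22 -4.7 0 -0.53")

```text
clock: 7.82
tcp_pos: [0.5086, 0.1059, 0.0973]
orientation: [-0.001, 0.953, 0.302, 0.0]
wrist_force: [-0.2, 0.4, 1.0]
finger_gap: -0.0
```

```bash
python3 look.py a4; python3 arc.py 39 20 54 58 62 66 70 72 74 76 78 80 81
```

```text
7.925 [0.5086098  0.10591435 0.09726668] [[318.28443813 173.50946428]] [[226.99142634 222.8915509 ]]
now [0.5086098  0.10591435] tool-x angle 35.15989382041142 th_eq 50.99010617958859
50.99010617958859 shift [ 0.1 -0. ] spin 0.0  cur along/normal [ 39. -20.]
54.0 shift [ 2.1 -1.1] spin -0.053  cur along/normal [ 37.9 -22.1]
58.0 shift [ 4.6 -2.8] spin -0.122  cur along/normal [ 36.2 -24.6]
62.0 shift [ 7.1 -4.6] spin -0.192  cur along/normal [ 34.4 -27.1]
66.0 shift [ 9.4 -6.6] spin -0.262  cur along/normal [ 32.4 -29.4]
70.0 shift [11.6 -8.8] spin -0.332  cur along/normal [ 30.3 -31.6]
72.0 shift [12.6 -9.9] spin -0.367  cur along/normal [ 29.2 -32.7]
74.0 shift [ 13.6 -11.1] spin -0.402  cur along/normal [ 28.  -33.7]
76.0 shift [ 14.6 -12.3] spin -0.437  cur along/normal [ 26.8 -34.6]
78.0 shift [ 15.5 -13.5] spin -0.471  cur along/normal [ 25.6 -35.5]
80.0 shift [ 16.3 -14.8] spin -0.506  cur along/normal [ 24.4 -36.4]
81.0 shift [ 16.7 -15.4] spin -0.524  cur along/normal [ 23.7 -36.8]
```

View pics/a4.png

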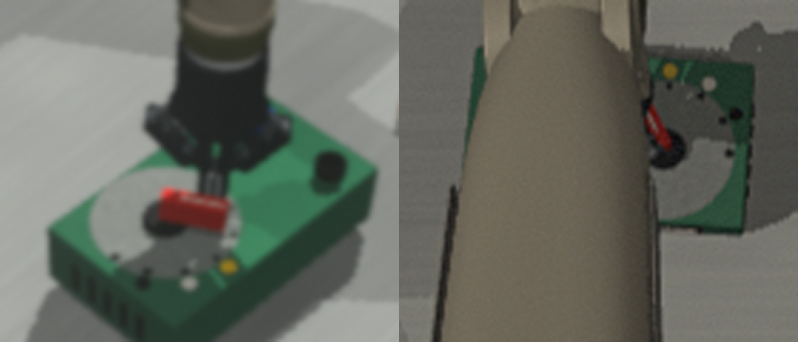

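```bash
cat > pred.py <<'E'
import sys
from h import *
A=np.array([.4883,.0671])
for t in map(float,sys.argv[1:]):
    a=np.radians(86.15-t);u=np.array([np.cos(a),np.sin(a)]);n=np.array([u[1],-u[0]])
    for nm,(x0,y0) in {"scene":(245,105),"top":(150,180)}.items():
        P=[np.r_[A+.054*u+s*.008*n,.114] for s in (-1,1)]+[np.r_[A+.054*u+.008*n,.09]]+[np.r_[A+s*.008*n,.114] for s in (-1,1)]
        print(t,nm,np.round((proj(nm,np.array(P))-[x0,y0])*2.85).tolist())
E
python3 pred.py 30 60 70 90
```

```text
30.0 scene [[220.0, 177.0], [226.0, 190.0], [224.0, 209.0], [161.0, 188.0], [166.0, 201.0]]
30.0 top [[207.0, 115.0], [217.0, 101.0], [219.0, 107.0], [255.0, 147.0], [264.0, 133.0]]
60.0 scene [[226.0, 200.0], [222.0, 213.0], [220.0, 232.0], [166.0, 188.0], [161.0, 201.0]]
60.0 top [[227.0, 93.0], [242.0, 85.0], [244.0, 91.0], [252.0, 144.0], [267.0, 136.0]]
70.0 scene [[224.0, 208.0], [217.0, 221.0], [215.0, 239.0], [167.0, 189.0], [159.0, 201.0]]
70.0 top [[236.0, 88.0], [252.0, 83.0], [254.0, 89.0], [251.0, 142.0], [268.0, 138.0]]
90.0 scene [[215.0, 223.0], [202.0, 232.0], [201.0, 251.0], [170.0, 190.0], [157.0, 199.0]]
90.0 top [[255.0, 83.0], [273.0, 84.0], [274.0, 90.0], [251.0, 139.0], [268.0, 141.0]]
```

The scene view (tip bottom corner at about (222,232)) matches the 60° prediction, so two clicks are done. Now the last click, stopping the finger well short of 90°.

Call:
arm_command(steps="2 -1 0 -0.05; 4.6 -2.8 0 -0.12; 7 -4.6 0 -0.19; 9.4 -6.6 0 -0.26; 11.6 -8.8 0 -0.33; 12.6 -10 0 -0.37; 13.6 -11 0 -0.40; 14.6 -12.3 0 -0.44; 15.5 -13.5 0 -0.47; 16 -14.2 0 -0.49; 16 -14.2 0 -0.49")

```text
clock: 9.3
tcp_pos: [0.5248, 0.0915, 0.0973]
orientation: [-0.001, 0.998, 0.062, 0.0]
wrist_force: [-1.1, -0.2, -0.9]
finger_gap: 0.0001
```

```bash
python3 look.py a5; python3 arc.py 39 20 80 81
```

```text
9.4 [0.52467504 0.09166082 0.09727575] [[319.63183394 179.70414417]] [[232.4122499  217.02702561]]
now [0.52467504 0.09166082] tool-x angle 7.088070670515983 th_eq 79.06192932948402
79.06192932948402 shift [-0.1  0.1] spin 0.0  cur along/normal [ 39.1 -19.9]
80.0 shift [ 0.3 -0.5] spin -0.016  cur along/normal [ 38.8 -20.5]
81.0 shift [ 0.7 -1.1] spin -0.034  cur along/normal [ 38.4 -21.2]
```

View pics/a5.png

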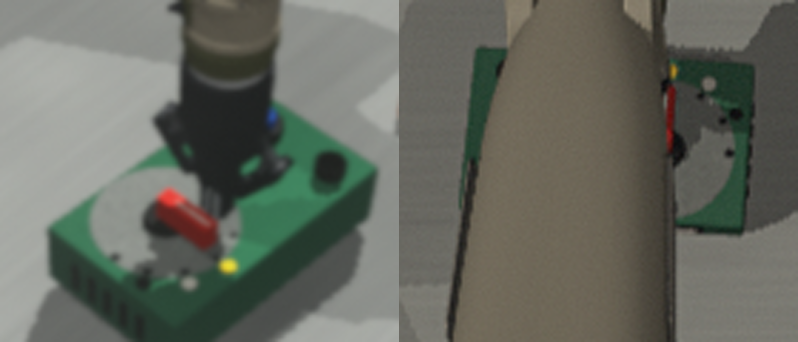

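```bash
python3 - <<'E'
from h import *
A=np.array([.4883,.0671])
im=read_camera("scene")[:,:,::-1];x0,y0=285,155
z=cv2.resize(im[y0:y0+50,x0:x0+60],None,fx=12,fy=12,interpolation=cv2.INTER_CUBIC)
for t,c in ((79,(255,0,0)),(90,(0,255,0))):
    a=np.radians(86.15-t);u=np.array([np.cos(a),np.sin(a)]);n=np.array([u[1],-u[0]])
    P=np.array([np.r_[A+.008*n,.114],np.r_[A+.054*u+.008*n,.114],np.r_[A+.054*u-.008*n,.114],np.r_[A-.008*n,.114]])
    p=(proj("scene",P)+[.7,.0]-[x0,y0]+.5)*12
    cv2.polylines(z,[np.int32(p)],True,c,1)
cv2.imwrite("pics/a5z.png",z)
E
```

```text
(no output)
```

View pics/a5z.png

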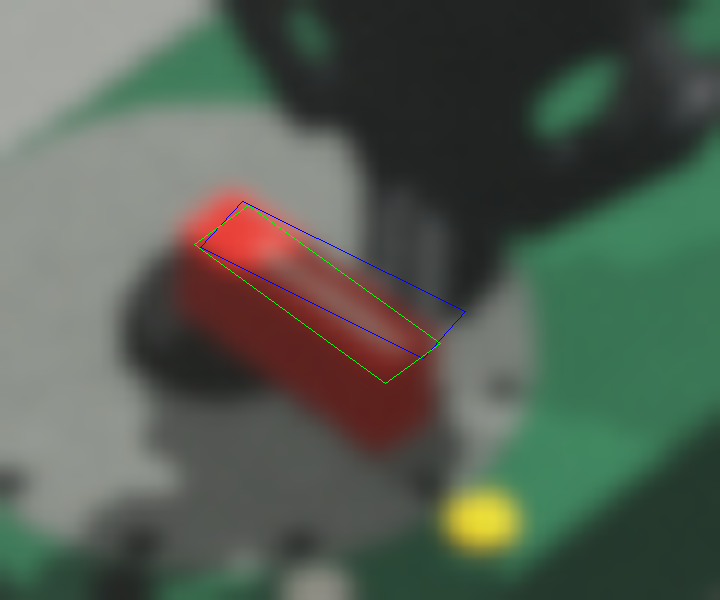

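Lever sits on the 90° outline and points at the yellow disc. I back off, lift, and take a clear look before pressing the button.

Call:
arm_command(steps="0 6 0 0; 0 14 0 0; -5 25 20 0; -20 60 45 0; -35 95 60 0; -46 121 60 0; -46 121 60 0; -46 121 60 0")

```text
clock: 10.45
tcp_pos: [0.4786, 0.2127, 0.1571]
orientation: [-0.0, 0.998, 0.062, 0.0]
wrist_force: [0.1, -0.6, 0.1]
finger_gap: -0.0001
```

```bash
python3 look.py a6
```

```text
10.55 [0.47884832 0.21207415 0.15698899] [[336.98499683 129.20184291]] [[183.23674855 229.55348565]]
```

View pics/a6.png

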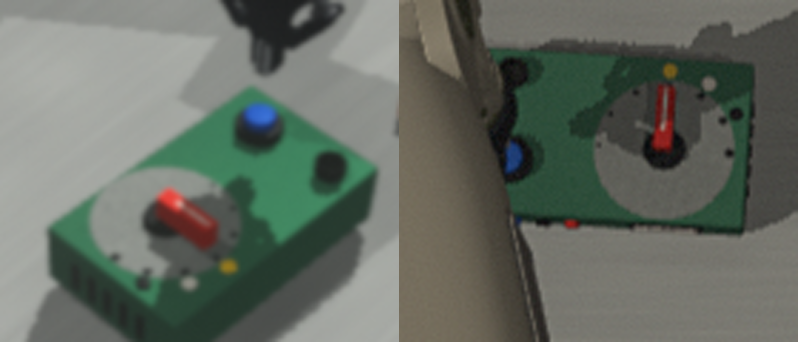

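Lever rests pointing at the yellow marker in both views: top crop tip (667,88), marker (670,71). Finger is above the button. Descend.

Call:
arm_command(steps="0 0 -20 0; 0 0 -38 0; 0 0 -48 0; 0 0 -50 0; 0 0 -50 0")

```text
clock: 11.18
tcp_pos: [0.4792, 0.2119, 0.1073]
orientation: [-0.0, 0.998, 0.061, 0.0]
wrist_force: [0.6, 0.2, 0.6]
finger_gap: -0.0003
```

Call:
arm_command(steps="0 0 -3 0; 0 0 -3 0; 0 0 -3 0")

```text
clock: 11.55
tcp_pos: [0.4793, 0.212, 0.1045]
orientation: [-0.0, 0.998, 0.061, 0.0]
wrist_force: [0.0, -0.5, -0.4]
finger_gap: 0.0
```

Call:
arm_command(steps="0 0 -3 0; 0 0 -3 0; 0 0 -3 0")

```text
clock: 11.92
tcp_pos: [0.4795, 0.2121, 0.1017]
orientation: [-0.001, 0.998, 0.061, 0.001]
wrist_force: [0.0, 0.2, 1.0]
finger_gap: 0.0001
```

Call:
arm_command(steps="0 0 -2 0; 0 0 -2 0; 0 0 -2 0")

```text
clock: 12.3
tcp_pos: [0.4796, 0.2121, 0.0998]
orientation: [-0.001, 0.998, 0.061, 0.001]
wrist_force: [-0.6, -0.3, 2.7]
finger_gap: 0.0001
```

Call:
arm_command(steps="0 0 -2 0; 0 0 -2 0; 0 0 -2 0")

```text
clock: 12.68
tcp_pos: [0.4796, 0.2121, 0.0979]
orientation: [-0.001, 0.998, 0.061, 0.001]
wrist_force: [-0.7, -0.1, 3.3]
finger_gap: -0.0001
```

Call:
arm_command(steps="0 0 -2 0; 0 0 -2 0; 0 0 -2 0")

```text
clock: 13.05
tcp_pos: [0.4796, 0.2121, 0.096]
orientation: [-0.001, 0.998, 0.061, 0.001]
wrist_force: [-1.3, -0.9, 5.1]
finger_gap: 0.0
```

Call:
arm_command(steps="0 0 -2 0; 0 0 -2 0; 0 0 -2 0")

```text
clock: 13.42
tcp_pos: [0.4797, 0.2121, 0.0958]
orientation: [-0.001, 0.998, 0.061, 0.001]
wrist_force: [-4.9, -1.8, 17.0]
finger_gap: -0.0001
```

Contact at about z 0.102 with a hard stop at 0.096, so about 6 mm of travel. The force was 5 N at the end of travel, then rose to 17 N. Fully down. Release and move clear.

Call:
arm_command(steps="0 0 4 0; 0 0 10 0; 0 0 30 0; 0 0 60 0; 0 0 100 0; -20 30 120 0; -60 80 130 0; -80 120 140 0; -100 160 140 0; -100 180 140 0; -100 180 140 0; -100 180 140 0")

```text
clock: 14.92
tcp_pos: [0.3801, 0.3913, 0.2352]
orientation: [-0.0, 0.998, 0.061, 0.001]
wrist_force: [0.1, -0.0, 0.9]
finger_gap: -0.0002
```

```bash
python3 look.py a7; python3 - <<'E'
from h import *
for n in("scene","top"): cv2.imwrite(f"pics/{n}1.png",read_camera(n)[:,:,::-1])
q=np.load("q.npy")
a=np.array([.4883,.0671])
im=cv2.imread("pics/top1.png");hsv=cv2.cvtColor(im,cv2.COLOR_BGR2HSV)
m=(((hsv[...,0]<8)|(hsv[...,0]>172))&(hsv[...,1]>150)&(hsv[...,2]>60)).astype(np.uint8)
m[:, :215]=0;m[:,275:]=0;m[:200]=0;m[250:]=0
(cx,cy),(w,h),ang=cv2.minAreaRect(np.argwhere(m)[:,::-1].astype(np.float32))
p=unproj("top",(cx,cy),.113)[:2]; print("lever blob",cx,cy,w,h,ang,m.sum())
v,u=np.nonzero(m);P=np.array([unproj("top",(x,y),.112)[:2] for x,y in zip(u,v)])
_,_,V=np.linalg.svd(P-P.mean(0));d=V[0];
if d[0]<0:d=-d
print("lever angle deg",86.15-np.degrees(np.arctan2(d[1],d[0])))
E
```

```text
15.025 [0.38026882 0.39101934 0.23553747] [[351.64312452  57.38502126]] [[100.77506836 264.06512801]]
lever blob 242.60658264160156 221.0076141357422 6.198493480682373 22.30032730102539 4.085616588592529 107
lever angle deg 90.30167028345583
```

View pics/a7.png

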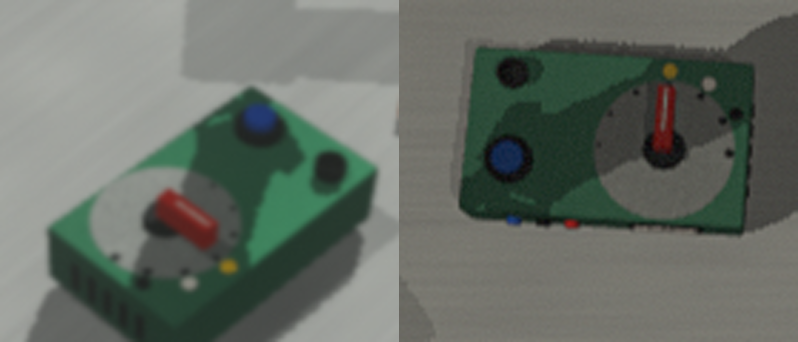

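View pics/scene1.png

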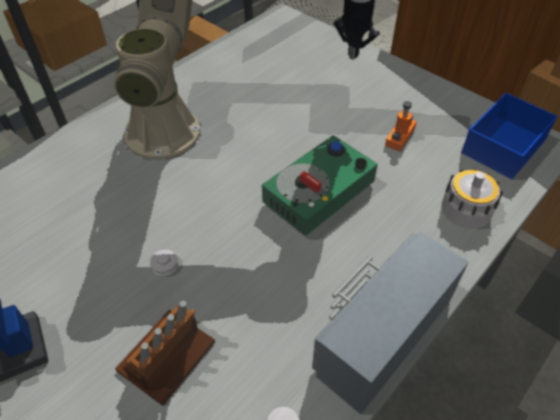

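View pics/top1.png

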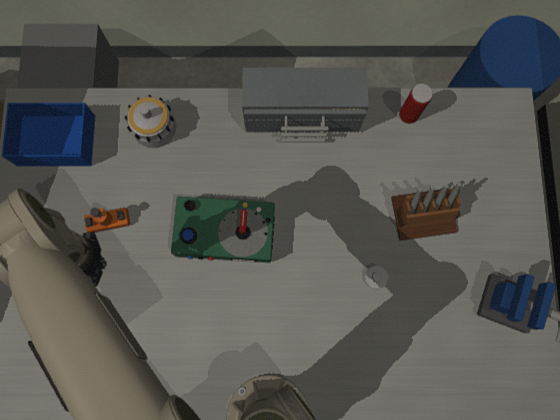

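Lever measures 90.3° (fourth position, yellow). The button is up, and the seal cup, pulley, puller and shafts look unmoved. The arm is clear, so I'm handing in.

```bash
python3 -c "
from workcell import *
print(get_state()['clock'],get_state()['qvel'].round(3)); print(hand_in())"
```

```text
15.125 [ 0.004 -0.002  0.001 -0.002  0.001  0.001]
the job is handed in; nothing more can be done
None
```

The selector lever now points at the yellow marker, and the start button was pressed fully down and released. I handed the job in at about 15 s, well under the 58 s limit.

- **Lever:** I pushed its trailing side with the shut fingertips through three clicks, from the first position to the fourth. The camera check after each push fitted the next position. After the last click and again at the end it showed no overshoot or turning back. The final top picture measures it at 90.3° (nominal 90°), in line with the yellow disc.
- **Button:** Contact came at a height of about 0.102 m and a hard stop at about 0.096 m, which matches the 6 mm travel. The force was 5 N at the end of travel, then 17 N against the stop. I could not see the button while it was down, so "fully down" rests on the force and travel. The last pictures show it back up.
- **Other things:** The seal cup, pulley, puller and shafts look unmoved in the final pictures. The arm ended clear, reading about 1 N or less at the wrist.

**Disagreements:** The trained networks missed or misplaced several parts, such as the markers and the seal cup. I placed the tester by fitting its dots, discs and corners in both camera pictures instead. The two cameras disagreed by about 2 to 5 mm, and the first contact with the lever came within about 1 mm of the combined fit.

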